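# Close the specimen jars after the lesson

### The job

Close the three open specimen jars with their knobbed black lids: the small lid on the small jar, the middle lid on the middle jar and the large lid on the large jar, each set down gently (not dropped) and seated flat on the rim with its boss inside the mouth. Leave the jars standing where they are, and do not disturb the flat glass dish, the beaker or the measuring cylinder.

Things in the scene. Friction and masses are not known exactly. Their poses are not given: they have to be found in the camera images.
- jar_small: the small open specimen jar: straight round amber-glass jar, 60 mm outer diameter, 75 mm high, 4 mm wall, so its mouth is 52 mm wide; a few pebbles lie on its floor. Loose, standing upright. Origin: centre of its underside, z up
- jar_middle: the middle open specimen jar: straight round amber-glass jar, 76 mm outer diameter, 90 mm high, 4 mm wall, so its mouth is 68 mm wide; a few pebbles lie on its floor. Loose, standing upright. Origin: centre of its underside, z up
- jar_large: the large open specimen jar: straight round amber-glass jar, 92 mm outer diameter, 105 mm high, 4 mm wall, so its mouth is 84 mm wide; a few pebbles lie on its floor. Loose, standing upright. Origin: centre of its underside, z up
- lid_small: the small lid, black plastic, belongs on jar_small: a flat disc 70 mm across and 6 mm thick, under it a 34 mm wide boss 10 mm deep that drops into the jar's mouth (9 mm of play all round), on top an upright round bare-aluminium knob 22 mm across. Loose, lying boss down. Origin: centre of the boss's underside, z up; the disc spans 10 to 16 mm above it, the knob 16 to 49.5 mm. When seated the disc lies on the rim and the origin is 65 mm above the jar's origin
- lid_middle: the middle lid, black plastic, belongs on jar_middle: a flat disc 86 mm across and 6 mm thick, under it a 50 mm wide boss 10 mm deep that drops into the jar's mouth (9 mm of play all round), on top an upright round bare-aluminium knob 22 mm across. Loose, lying boss down. Origin: centre of the boss's underside, z up; the disc spans 10 to 16 mm above it, the knob 16 to 49.5 mm. When seated the disc lies on the rim and the origin is 80 mm above the jar's origin
- lid_large: the large lid, black plastic, belongs on jar_large: a flat disc 102 mm across and 6 mm thick, under it a 66 mm wide boss 10 mm deep that drops into the jar's mouth (9 mm of play all round), on top an upright round bare-aluminium knob 22 mm across. Loose, lying boss down. Origin: centre of the boss's underside, z up; the disc spans 10 to 16 mm above it, the knob 16 to 49.5 mm. When seated the disc lies on the rim and the origin is 95 mm above the jar's origin
- dish: bystander: closed flat glass dish, 94 mm across, 18 mm high, no knob. Loose. Origin: centre of its underside
- beaker: bystander: clear glass beaker, about 76 mm across, 85 mm high. Loose. Origin: centre of its underside
- measure: bystander: measuring cylinder, 160 mm high, glass tube 28 mm across on a 72 mm wide blue foot. Loose. Origin: centre of its underside, z up
There are look-alikes about, which are no part of the job. Leave any green or red look-alike of the lid_middle alone.

How it is judged:
At the end, for the whole second after the job is handed in: Each lid sits on the jar of its own size: centres within 11 mm, origin within 4 mm of its seated height above the jar, lid and jar level within 0.08 rad, all at rest and released; each jar within 30 mm of where it stood at the start (horizontal distance between lid_small and jar_small below 0.011 m and z of lid_small in the frame of jar_small between 0.061 and 0.069 m and angle between each of lid_small, jar_small, lid_middle, jar_middle, lid_large, jar_large's own z axis and vertical below 0.08 rad and distance of each of jar_small, jar_middle, jar_large from where it was at the start of the episode below 0.03 m and linear speed of each of lid_small, jar_small, lid_middle, jar_middle, lid_large, jar_large below 0.02 m/s and horizontal distance between lid_middle and jar_middle below 0.011 m and z of lid_middle in the frame of jar_middle between 0.076 and 0.084 m and horizontal distance between lid_large and jar_large below 0.011 m and z of lid_large in the frame of jar_large between 0.091 and 0.099 m); the robot touches nothing.
It fails at once if a lid is dropped (falls free for more than about 30 mm) or thrown ((linear speed of lid_small above 0.8 m/s and contact force between the fingers and lid_small below 0.05 N) or (linear speed of lid_middle above 0.8 m/s and contact force between the fingers and lid_middle below 0.05 N) or (linear speed of lid_large above 0.8 m/s and contact force between the fingers and lid_large below 0.05 N)).
It fails at once if a jar is tipped by more than about 30 degrees (angle between any of jar_small, jar_middle, jar_large's own z axis and vertical above 0.5 rad).
It fails at once if the dish is disturbed (moved more than 30 mm or tipped) (distance of dish from where it was at the start of the episode above 0.03 m or angle between dish's own z axis and vertical above 0.3 rad).
It fails at once if the beaker is disturbed (moved more than 30 mm or tipped) (distance of beaker from where it was at the start of the episode above 0.03 m or angle between beaker's own z axis and vertical above 0.3 rad).
It fails at once if the measure is disturbed (moved more than 30 mm or tipped) (distance of measure from where it was at the start of the episode above 0.03 m or angle between measure's own z axis and vertical above 0.3 rad).
It also fails if it takes over 96 s, if anything falls off the work surface, if the arm or the gripper's body presses on something with over 40 N, if the wrist force passes 120 N, or if a joint passes its speed limit or range.

### The arm

A 7-joint arm with a two-finger parallel gripper is mounted at the origin on the work surface. World frame = base frame: x ahead of the robot, y to its left, z up, the work surface at z = 0. Lengths are in m, angles in rad, forces in N, time in s.
With the tool pointing down it reaches from about 0.425 to 0.825 m from the base axis. Payload 3.6 kg.
Tool frame: the origin (TCP) lies where the fingers leave the gripper's body, on its centre line; the fingertips stand 73 mm ahead of it and the grasp point (between the pads) lies 54 mm ahead of it; x points along the fingers, y is the direction in which the jaws open and shut, and the axes are right-handed (so a half turn about x gives the same grasp; the last joint's range is limited). The gripper opens to 85 mm and grips with 20 to 120 N. Pads are 22 mm wide; open, the fingers measure 114 mm over their backs; the gripper's body (76 mm by 85 mm) begins 54 mm behind the grasp point. The pads swing forward as they close: fully open they stand 13 mm farther back than shut.
Start: joints at [1.151, 0.615, -0.013, 1.423, 0.008, 1.103, -0.04], TCP at [0.249, -0.6, 0.304] pointing down, gripper open.
Joint ranges: [-3.12, 3.12], [-0.3, 2.06], [-1.34, 1.32], [0.26, 2.42], [-1.36, 4.5], [0.01, 1.98], [-2.84, 2.84]. Speed limits (rad/s): [2.79, 2.79, 3.14, 3.14, 3.14, 3.14, 3.14].

### API

Orientations are given as a unit quaternion [x, y, z, w].
In Python, from station import arm, snapshot, camera_info, ticket gives the robot as it stands. Calls block until the motion is done:
- arm.movep(position, orientation): joint-space move of the TCP to a pose.
- arm.line_to(position, velocity=0.15, ori=None): straight line of the TCP; ori=None keeps the orientation; velocity is the mean speed in m/s.
- arm.move_j(angles): joint-space move.
- arm.move_gripper(opening, effort=None): opening from 0.0 (shut) to 1.0 (fully open); effort is the grip in N (None keeps the last); returns when the fingers have stopped.
- arm.pause(seconds).
- arm.ik(position, orientation): joint angles nearest the present ones, or None.
- snapshot(name): name is "side" or "top" or "wrist"; returns the picture (480x640x3 uint8, blue, green, red); there is no depth.
- camera_info(name): a dict with "fx", "fy", "cx", "cy" (pixels), "R" (3x3) and "t" (3): a world point X has camera coordinates R X + t; the wrist camera has in their place "T_tool_cam" (4x4, takes a point from camera to tool coordinates, whose origin is the TCP and whose axes are the tool frame's). Camera axes: x right, y down, z forward; pixel columns grow to the right and rows downward; lengths in m; the calibration is good to about 2 mm. A picture is of the moment at which its call begins: read the wrist's pose just before it. camera_info takes no time and is no camera call.
A pose or a line that the arm cannot do raises arm.MotionError and nothing moves.
- ticket.finish_job(): hands the job in, once; it reports no verdict.
Readings, each from a call of its own:
- arm.read_time(): time.
- arm.read_joint_positions(): joint angles.
- arm.read_dq(): joint speeds.
- arm.read_effort(): joint torques, N m.
- arm.read_tool_pos(): TCP position.
- arm.read_eef_rot(): TCP orientation.
- arm.read_ft_force(): force on the tool from outside, world axes, zero at the start.
- arm.read_wrist_torque(): the same for the moment, N m.
- arm.read_opening(): opening from 0.0 (shut) to 1.0 (fully open).
Only numpy, scipy, OpenCV 4.12 (cv2) and the standard library are available. Lean on these libraries where they do the work, as an engineer would, in place of code of your own. Each camera call takes 0.05 s, during which the arm holds its last target.

## Working session

There is one attempt and no reset: what is moved stays moved. The work goes in short steps, each a Python script; the robot and the scene stay as the last script left them, time stands still between calls to the robot, and variables do not carry over. Pictures are saved under pics/ and viewed, and the job is handed in when it is done.

```bash
mkdir -p pics; ls; python3 - <<'E'
from station import arm,snapshot,camera_info
import cv2
for n in ["top","side","wrist"]:
    cv2.imwrite(f"pics/{n}0.png",snapshot(n)); 
    c=camera_info(n); print(n,c)
print(arm.read_time(),arm.read_tool_pos(),arm.read_eef_rot())
E
```

```text
pics
top {'fx': 553.1685872916333, 'fy': 553.1685872916333, 'cx': 314.6500159160381, 'cy': 240.454608708882, 'R': array([[-0.01382354, -0.99981524,  0.0133567 ],
       [-0.99143205,  0.01196996, -0.13007388],
       [ 0.12988997, -0.01504034, -0.99141434]]), 't': array([-0.05243563,  0.55858782,  1.53489959])}
side {'fx': 624.1721861147769, 'fy': 624.1721861147769, 'cx': 331.15439912475233, 'cy': 229.2819368237, 'R': array([[ 0.98260292, -0.18490769, -0.01733907],
       [-0.13693278, -0.65824986, -0.74024086],
       [ 0.12546279,  0.72973712, -0.67211816]]), 't': array([-0.54054396,  0.0569857 ,  1.66448617])}
wrist {'fx': 414.76345317013204, 'fy': 414.76345317013204, 'cx': 316.7482202633415, 'cy': 237.89934061389928, 'T_tool_cam': array([[-3.02349530e-04, -2.98958305e-01,  9.54266127e-01,
        -6.86599715e-02],
       [ 9.99999952e-01, -2.04179608e-05,  3.10443165e-04,
        -1.36039836e-03],
       [-7.33253940e-05,  9.54266174e-01,  2.98958296e-01,
        -7.67748353e-02],
       [ 0.00000000e+00,  0.00000000e+00,  0.00000000e+00,
         1.00000000e+00]])}
0.15 [ 0.24924697 -0.5998284   0.3029746 ] [-0.69328866 -0.13906582  0.69358671 -0.13765542]
```

View pics/top0.png

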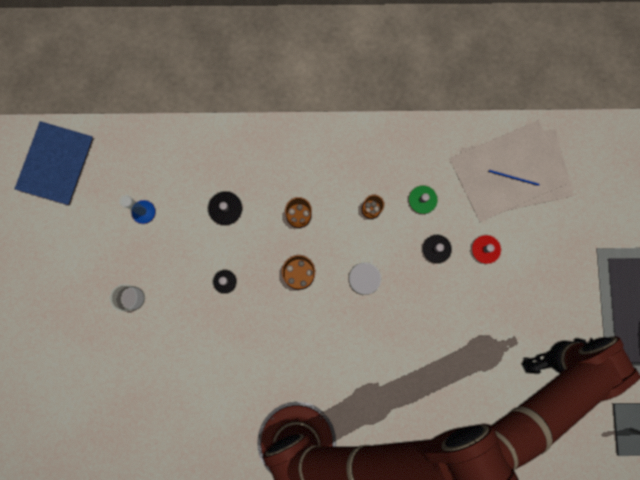

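View pics/side0.png

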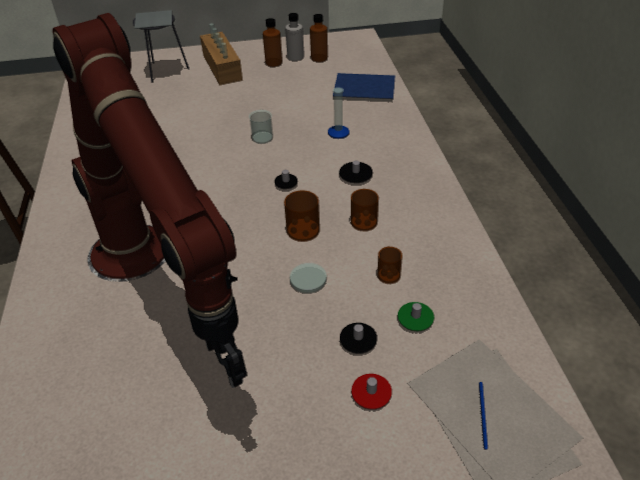

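View pics/wrist0.png

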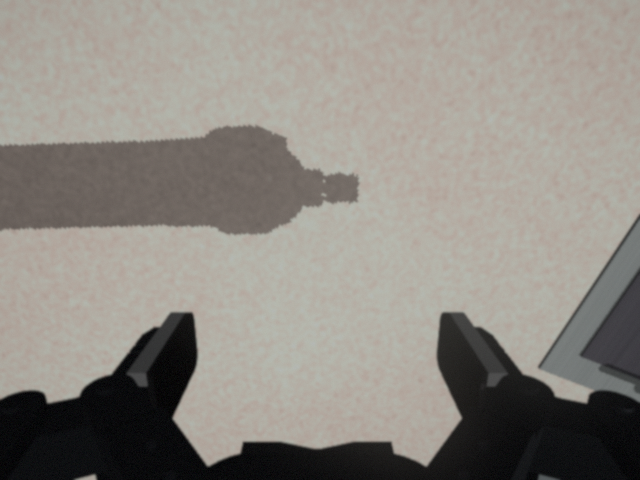

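The top view shows these candidates:
- **Black lids:** (225,208) is the largest, (225,281) the smallest, and (437,249) lies in between. Green (423,199) and red (487,249) are look-alikes to leave alone.
- **Jars:** (298,213), (298,272) and (372,207).
- **Bystanders:** dish (364,279), beaker (130,298) and measuring cylinder (143,211).

I'll check these in a crop and measure the sizes.

```bash
cat > h.py <<'E'
from station import arm,snapshot,camera_info
import numpy as np, cv2
from scipy.spatial.transform import Rotation as Rn
def ray(n,u,v,z,pose=None):
    c=camera_info(n)
    d=np.array([(u-c['cx'])/c['fx'],(v-c['cy'])/c['fy'],1.])
    if n=='wrist':
        T=c['T_tool_cam'];p,q=pose;R=Rn.from_quat(q).as_matrix()
        o=np.array(p)+R@T[:3,3]; d=R@T[:3,:3]@d
    else:
        o=-c['R'].T@c['t']; d=c['R'].T@d
    return o+d*(z-o[2])/d[2]
def proj(n,X,pose=None):
    c=camera_info(n)
    if n=='wrist':
        T=c['T_tool_cam'];p,q=pose;R=Rn.from_quat(q).as_matrix()
        x=T[:3,:3].T@(R.T@(np.array(X)-p)-T[:3,3])
    else: x=c['R']@np.array(X)+c['t']
    return np.array([c['fx']*x[0]/x[2]+c['cx'],c['fy']*x[1]/x[2]+c['cy']])
E
python3 - <<'E'
from h import *
im=cv2.imread('pics/top0.png')
cr=im[170:320,180:520]
cv2.imwrite('pics/crop_top.png',cv2.resize(cr[:, :170],None,fx=4.5,fy=3.99,interpolation=3)[:598])
a=cv2.resize(im[175:310,185:320],None,fx=4.4,fy=4.4,interpolation=2);cv2.imwrite('pics/cA.png',a)
a=cv2.resize(im[175:310,340:510],None,fx=4.4,fy=4.4,interpolation=2);cv2.imwrite('pics/cB.png',a)
E
```

```text
(no output)
```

View pics/cA.png

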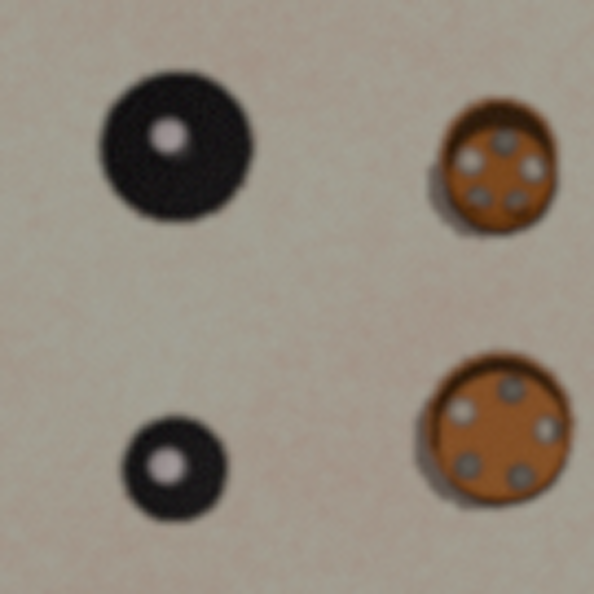

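View pics/cB.png

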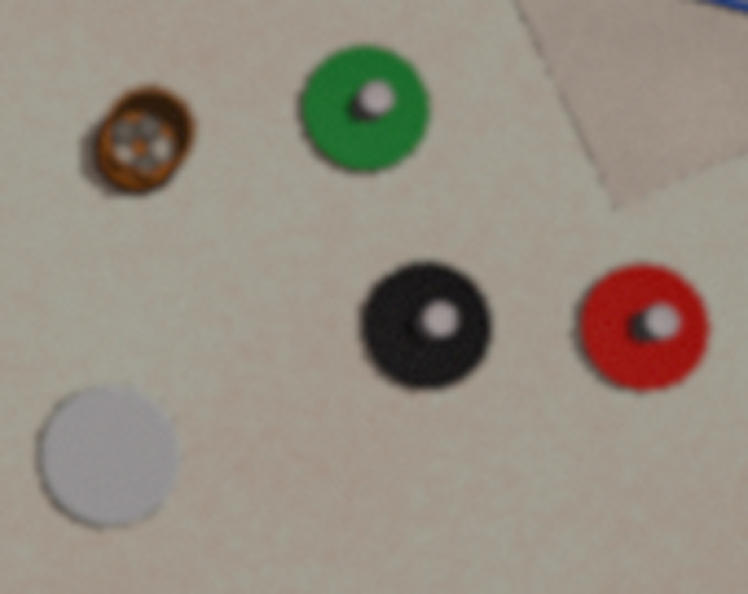

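```bash
python3 - <<'E'
from h import *
import json
A=lambda x,y:(x/4.4+185-.4,y/4.4+175-.4); B=lambda x,y:(x/4.4+340-.4,y/4.4+175-.4)
pts={'LL':(A(177,146),.016,.051),'LS':(A(175,468),.016,.035),'LM':(B(427,326),.016,.043),
'kL':(A(169,134),.0495,.011),'kS':(A(167,466),.0495,.011),'kM':(B(440,319),.0495,.011),
'JM':(A(500,154),.09,.038),'JL':(A(501,424),.105,.046),'JS':(B(149,131),.075,.03),'dish':(B(109,457),.018,.047)}
im=cv2.imread('pics/top0.png'); S=4
big=cv2.resize(im,None,fx=S,fy=S,interpolation=2)
for k,(p,z,r) in pts.items():
    X=ray('top',*p,z); print(k,X.round(4),round(np.hypot(*X[:2]),3))
    t=np.linspace(0,6.283,60)
    for zz in ([z,0] if k[0] in'J' else [z]):
        c=[proj('top',[X[0]+r*np.cos(a),X[1]+r*np.sin(a),zz]) for a in t]
        cv2.polylines(big,[((np.array(c)+.5)*S).astype(int)],True,(255,255,0),1)
    pts[k]=X.tolist()
json.dump(pts,open('pts.json','w'))
cv2.imwrite('pics/ovA.png',big[700:1240,740:1300]);cv2.imwrite('pics/ovB.png',big[700:1240,1360:2040])
E
```

```text
LL [0.6591 0.1988 0.016 ] 0.688
LS [0.4474 0.1985 0.016 ] 0.49
LM [ 0.5324 -0.4113  0.016 ] 0.673
kL [0.6606 0.199  0.0495] 0.69
kS [0.4468 0.1986 0.0495] 0.489
kM [ 0.533  -0.4119  0.0495] 0.674
JM [ 0.6374 -0.0147  0.09  ] 0.638
JL [ 0.4665 -0.0138  0.105 ] 0.467
JS [ 0.6527 -0.2252  0.075 ] 0.69
dish [ 0.4492 -0.2003  0.018 ] 0.492
```

View pics/ovA.png

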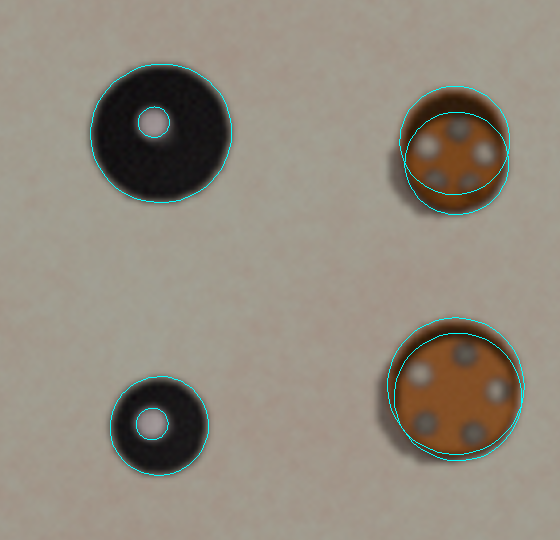

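View pics/ovB.png

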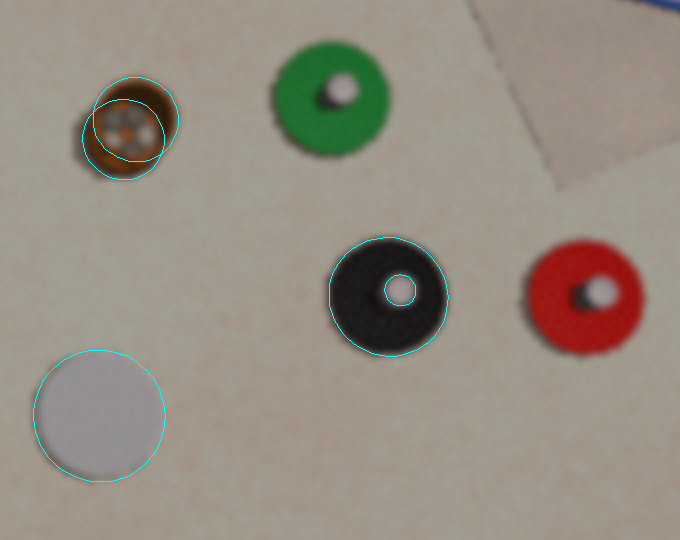

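The overlays of the given diameters (102, 70 and 86 mm lids; 76, 92 and 60 mm jars) fit all six objects, and each knob lies within 2 mm of its disc centre. So each lid and jar size is identified. I'll start with the middle lid and check it with the wrist camera first.

```bash
cat >> h.py <<'E'
import json
def down(x,y,off=0):
    # x_tool down, y_tool tangential-ish as at start
    q0=Rn.from_quat([-0.69328866,-0.13906582,0.69358671,-0.13765542]).as_matrix()
    yv=q0[:,1].copy(); yv[2]=0
    a=np.arctan2(yv[1],yv[0])+np.arctan2(y,x)-np.arctan2(-.6,.249)+off
    yv=np.array([np.cos(a),np.sin(a),0]); xv=np.array([0,0,-1.])
    M=np.c_[xv,yv,np.cross(xv,yv)]
    return Rn.from_matrix(M).as_quat()
def pose(): return np.array(arm.read_tool_pos()),np.array(arm.read_eef_rot())
P=json.load(open('pts.json'))
def wpic(name,marks=[]):
    ps=pose(); im=snapshot('wrist'); cv2.imwrite(f'pics/{name}.png',im); return ps,im
E
python3 - <<'E'
from h import *
for k in ['LL','LS','LM','JM','JL','JS']:
    x,y,_=P[k]
    for z in (.094,.29): 
        r=arm.ik([x,y,z],down(x,y)); print(k,z,None if r is None else np.round(r,2))
x,y=P['kM'][:2]
arm.movep([x,y,.25],down(x,y))
ps,im=wpic('w1'); print(ps,arm.read_time(),proj('wrist',P['kM'],ps),proj('wrist',P['LM'],ps))
E
```

```text
LL 0.094 [-0.13  0.93 -0.37  1.47  0.41  0.82 -0.35]
LL 0.29 [-0.04  0.74 -0.56  1.3   0.4   1.2  -0.33]
LS 0.094 [-0.28  0.72 -0.28  2.07  0.47  0.42 -0.5 ]
LS 0.29 [ 0.22  0.57 -1.04  1.88  0.58  1.03 -0.65]
LM 0.094 [ 0.69  0.88 -0.11  1.53  0.13  0.73 -0.14]
LM 0.29 [ 0.71  0.67 -0.15  1.36  0.1   1.12 -0.11]
JM 0.094 [ 0.17  0.86 -0.31  1.64  0.37  0.7  -0.35]
JM 0.29 [ 0.24  0.64 -0.45  1.47  0.3   1.09 -0.28]
JL 0.094 [ 0.11  0.69 -0.19  2.13  0.37  0.35 -0.41]
JL 0.29 [ 0.31  0.38 -0.45  1.94  0.21  0.86 -0.28]
JS 0.094 [ 0.39  0.91 -0.17  1.47  0.19  0.78 -0.18]
JS 0.29 [ 0.42  0.7  -0.23  1.3   0.16  1.15 -0.16]
(array([ 0.53118574, -0.41443306,  0.25029155]), array([-0.6344776 , -0.30998855,  0.63603483, -0.31113496])) 1.5 [317.81517976 222.66550248] [316.53914194 210.64673202]
```

View pics/w1.png

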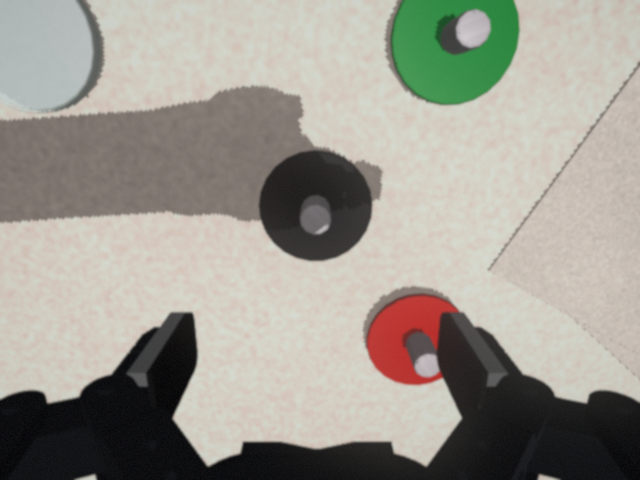

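The wrist view shows the black lid directly ahead, with its knob top near (316,225) against a predicted (318,223), so the agreement is about 1–2 mm. Red is at (415,340) and green at (455,45), both well clear. I'll descend, grip, lift and look.

```bash
python3 - <<'E'
from h import *
arm.pause(.2); print(pose()[0])
x,y=P['kM'][0],P['kM'][1]
# slight mean of knob/disc
x=(x+P['LM'][0])/2;y=(y+P['LM'][1])/2
q=down(x,y)
arm.line_to([x,y,.15],.15,q); arm.pause(.3); print(pose()[0],[x,y])
E
```

```text
[ 0.53203819 -0.41323714  0.25024912]
[ 0.53298995 -0.41180898  0.15090892] [0.5327181152198319, -0.41157818742919516]
```

```bash
python3 - <<'E'
from h import *
x=(P['kM'][0]+P['LM'][0])/2;y=(P['kM'][1]+P['LM'][1])/2
arm.line_to([x,y,.094],.08); arm.pause(.15); print(pose()[0],arm.read_ft_force())
arm.move_gripper(0.0,50); print(arm.read_opening(),arm.read_ft_force(),pose()[0],arm.read_time())
arm.line_to([x,y,.12],.06); arm.pause(.2)
print(arm.read_opening(),arm.read_ft_force())
wpic('w2'); cv2.imwrite('pics/s2.png',snapshot('side')[230:460,150:450].repeat(2,0).repeat(2,1))
E
```

```text
[ 0.53311198 -0.41185185  0.09478338] [ 0.1391817  -0.56957717  0.01724959]
0.23625179406710387 [-0.65137326  0.00451951  1.35194718] [ 0.53286496 -0.41165388  0.09417112] 4.425
0.23929052882613758 [ 0.28682218 -0.44556276 -1.00917901]
```

View pics/w2.png

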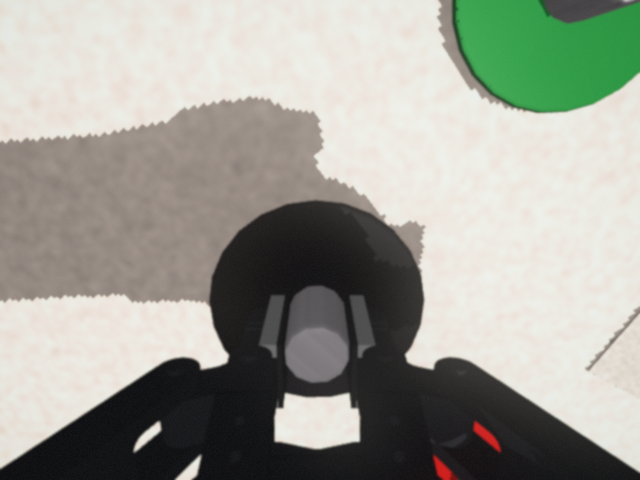

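View pics/s2.png

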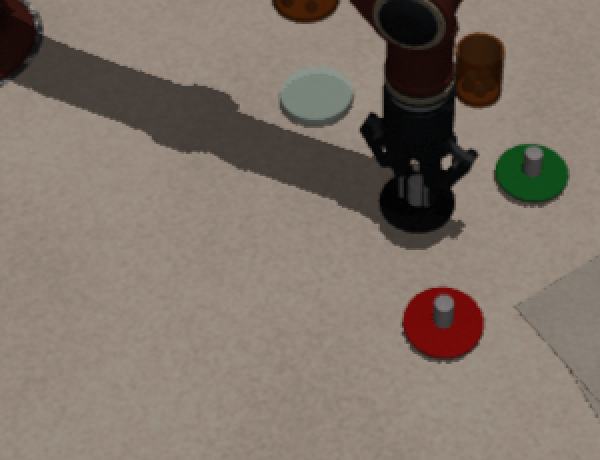

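The lid is held at the knob (knob top at (317,355)) and it is level and lifted. I'll check how well it is centred along the pads, then carry it over the middle jar.

```bash
python3 - <<'E'
from h import *
ps=pose(); print(ps[0],proj('wrist',[*ps[0][:2],ps[0][2]-.094+.0495],ps), ray('wrist',317,355,ps[0][2]-.0445,ps)-ps[0])
jx,jy=P['JM'][:2]
x,y=ps[0][:2]
arm.line_to([x,y,.27],.15)
arm.line_to([jx,jy,.27],.2,down(jx,jy)); arm.pause(.3)
ps,im=wpic('w3'); print(ps[0],jx,jy,arm.read_opening(),arm.read_time())
t=np.linspace(0,6.283,60)
c=[proj('wrist',[jx+.038*np.cos(a),jy+.038*np.sin(a),.09],ps) for a in t]
cv2.polylines(im,[np.array(c).astype(int)],True,(255,255,0),1)
cv2.imwrite('pics/w3o.png',im)
s=snapshot('side'); cv2.imwrite('pics/s3.png',s)
E
```

```text
[ 0.53258116 -0.41143088  0.11959213] [319.78222891 364.43942063] [ 0.00139852  0.00325378 -0.0445    ]
[ 0.63740398 -0.01498361  0.27000191] 0.6374340169047269 -0.014688468042242914 0.2406277824779168 9.0083
```

View pics/w3o.png

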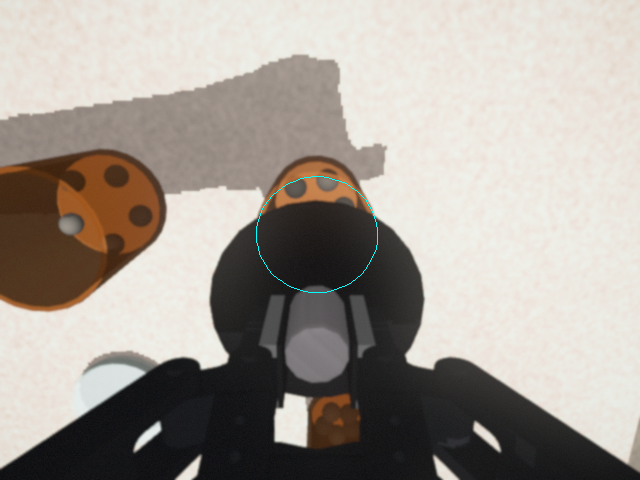

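View pics/s3.png

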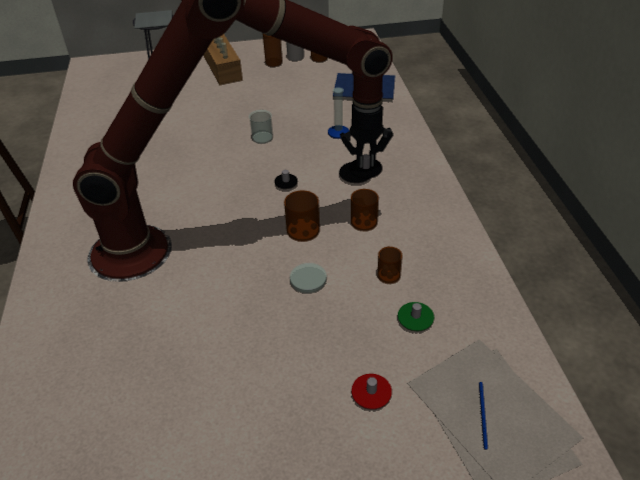

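The side view (lid at about (361,172)) hides the large lid behind it, so the tilt isn't clear. I'll overlay a level disc at the predicted lid pose.

```bash
python3 - <<'E'
from h import *
s=cv2.imread('pics/s3.png');S=5
ps=pose();off=ray('wrist',317,355,ps[0][2]-.0445,ps)-ps[0];print(off)
big=cv2.resize(s[110:240,280:420],None,fx=S,fy=S,interpolation=2)
t=np.linspace(0,6.283,60)
def C(X,r,z,col):
    c=np.array([proj('side',[X[0]+r*np.cos(a),X[1]+r*np.sin(a),z]) for a in t])
    cv2.polylines(big,[((c-[280,110]+.5)*S).astype(int)],True,col,1)
lid=ps[0]+off
z=ps[0][2]-.094
C(lid,.043,z+.016,(255,255,0));C(lid,.043,z+.01,(255,255,0))
C(P['JM'],.038,.09,(0,255,0));C(P['JM'],.038,.0,(0,255,0));C(P['JL'],.046,.105,(0,255,0));C(P['JL'],.046,.0,(0,255,0));C(P['JS'],.03,.075,(0,255,0))
C(P['LL'],.051,.016,(0,0,255))
cv2.imwrite('pics/s3o.png',big[:599])
E
```

```text
[ 3.73116878e-05  3.78622233e-03 -4.45000000e-02]
```

View pics/s3o.png

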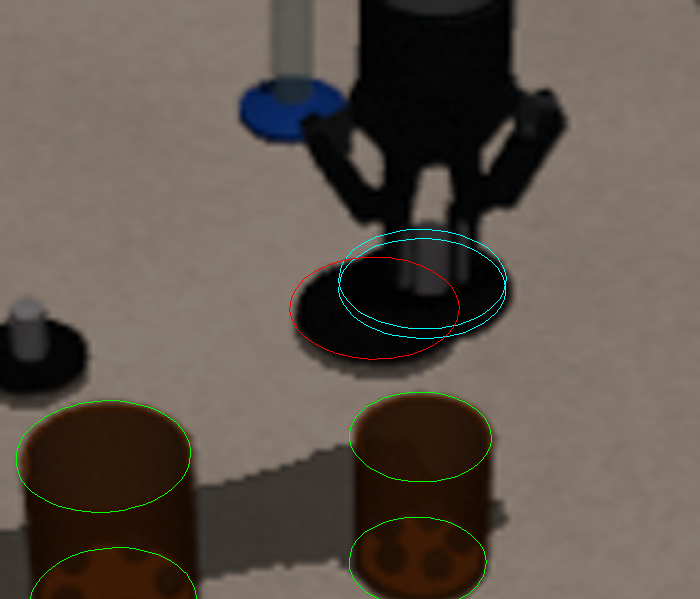

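The lid is level, and its position relative to the jar is consistent (both shifted about 1 px, a common calibration bias). I'll correct the 3.8 mm in-hand offset and lower it with a force check.

```bash
cat >> h.py <<'E'
def place(j,off,h,zg=.0942):
    tx,ty=P[j][0]-off[0],P[j][1]-off[1]
    arm.line_to([tx,ty,zg+h+.02],.12); arm.pause(.2)
    f0=arm.read_ft_force()[2]; print('f0',f0,pose()[0],[tx,ty])
    arm.line_to([tx,ty,zg+h+.005],.06)
    z=zg+h+.005
    while z>zg+h-.004:
        z-=.0015; arm.line_to([tx,ty,z],.02); arm.pause(.05)
        f=arm.read_ft_force()[2]; 
        print(round(z-zg-h,4),round(arm.read_tool_pos()[2]-zg-h,4),round(f-f0,2))
        if f-f0>2.5: break
def openup(z=.29,o=1.0):
    arm.move_gripper(o); p=pose()[0]; arm.line_to([p[0],p[1],p[2]+.05],.1); arm.line_to([p[0],p[1],z],.2)
E
python3 - <<'E'
from h import *
place('JM',(0.0,.0038),.08)
print(arm.read_time())
cv2.imwrite('pics/s4.png',cv2.resize(snapshot('side')[110:240,280:420],None,fx=4.5,fy=4.5)); cv2.imwrite('pics/w4.png',snapshot('wrist'))
E
```

```text
f0 -0.46739707991403107 [ 0.6379447  -0.01834921  0.19525615] [0.6374340169047269, -0.018488468042242915]
0.0035 0.0037 -0.71
0.002 0.002 -1.35
0.0005 0.0004 -0.21
-0.001 -0.0001 6.53
11.6417
```

View pics/s4.png

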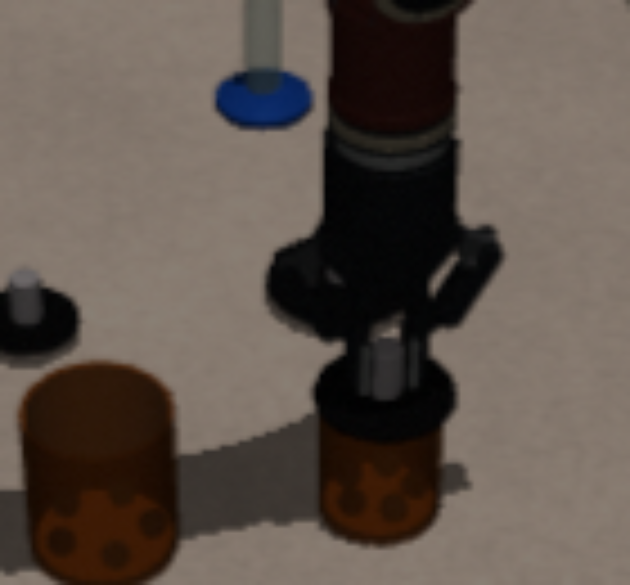

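Contact came exactly at the seated height, so I'm releasing and moving to the large lid.

```bash
python3 - <<'E'
from h import *
openup(.27)
x=(P['kL'][0]+P['LL'][0])/2;y=(P['kL'][1]+P['LL'][1])/2
q=down(x,y)
arm.line_to([x,y,.27],.2,q); 
cv2.imwrite('pics/s5.png',cv2.resize(snapshot('side')[110:240,280:420],None,fx=4.5,fy=4.5))
arm.line_to([x,y,.15],.15); arm.pause(.2)
ps,im=wpic('w5');print(ps[0],x,y,proj('wrist',P['kL'],ps),arm.read_time())
E
```

```text
[0.66034521 0.19912557 0.15123249] 0.6598555469452927 0.19888906394563097 [316.03015645 290.12992618] 15.9083
```

View pics/s5.png

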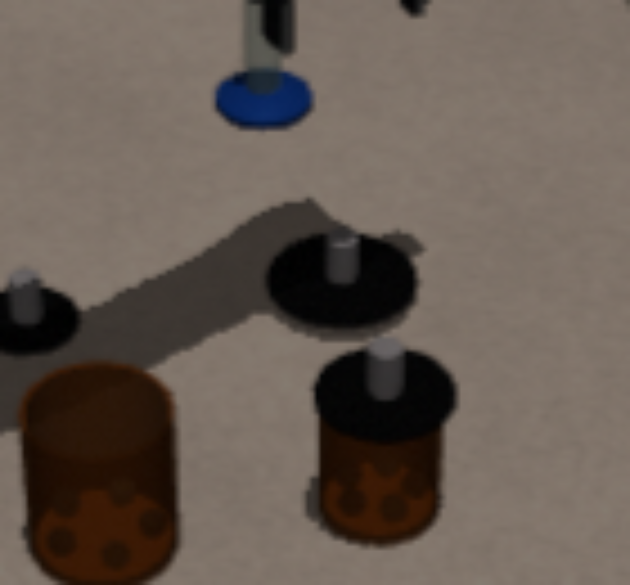

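View pics/w5.png

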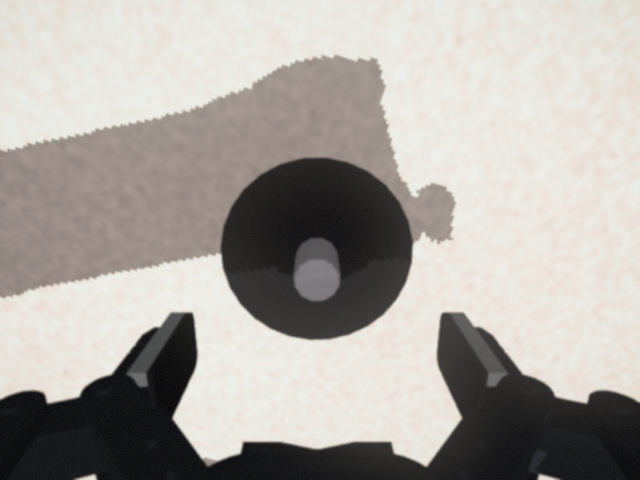

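The middle lid is seated. At the large lid, the wrist view puts the knob at (317,280) against a predicted (316,290). That is the same ~4 mm bias as before, so I'll measure the placed middle lid from the top to see which calibration to trust.

```bash
python3 - <<'E'
from h import *
im=snapshot('top');S=8
big=cv2.resize(im[185:240,265:330],None,fx=S,fy=S,interpolation=2)
t=np.linspace(0,6.283,60)
X=P['JM']
c=np.array([proj('top',[X[0]+.043*np.cos(a),X[1]+.043*np.sin(a),.096]) for a in t])
cv2.polylines(big,[((c-[265,185]+.5)*S).astype(int)],True,(255,255,0),1)
cv2.imwrite('pics/t5.png',big)
E
```

```text
(no output)
```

View pics/t5.png

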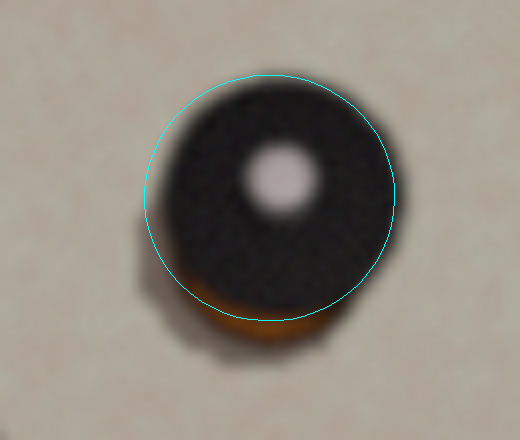

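The placed lid is centred 13 px (about 4.5 mm) to the −y side of the jar centre. That is inside the 11 mm tolerance, but it shows the wrist offset was calibration bias. For the other two I'll use the top camera only, with no in-hand correction.

```bash
python3 - <<'E'
from h import *
x=(P['kL'][0]+P['LL'][0])/2;y=(P['kL'][1]+P['LL'][1])/2
arm.line_to([x,y,.094],.08); arm.pause(.15)
arm.move_gripper(0.0,50); p=pose()[0]; print(p,arm.read_opening(),arm.read_ft_force())
arm.line_to([x,y,.12],.06); arm.line_to([x,y,.3],.15)
jx,jy=P['JL'][:2]
arm.line_to([jx,jy,.3],.2,down(jx,jy)); arm.pause(.2)
wpic('w6'); cv2.imwrite('pics/s6.png',cv2.resize(snapshot('side')[100:250,230:420],None,fx=4,fy=4)); print(pose()[0],arm.read_opening(),arm.read_time())
E
```

```text
[0.6600289  0.19897525 0.09426544] 0.2427483538279216 [-1.42697456  0.23350789  0.91731463]
[ 0.46667883 -0.01350718  0.29989847] 0.24284926268702547 21.3833
```

View pics/w6.png

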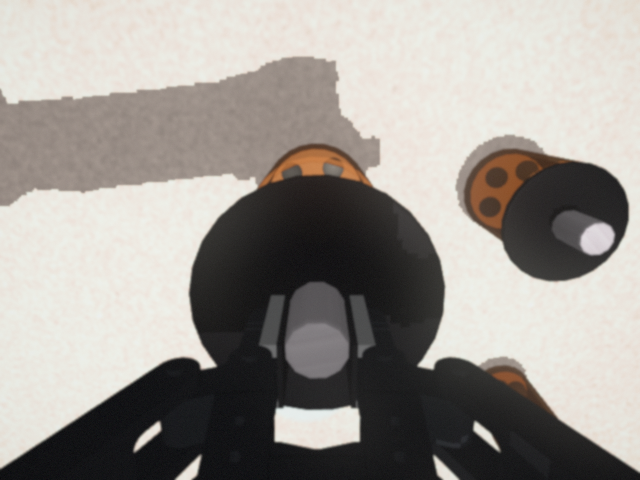

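View pics/s6.png

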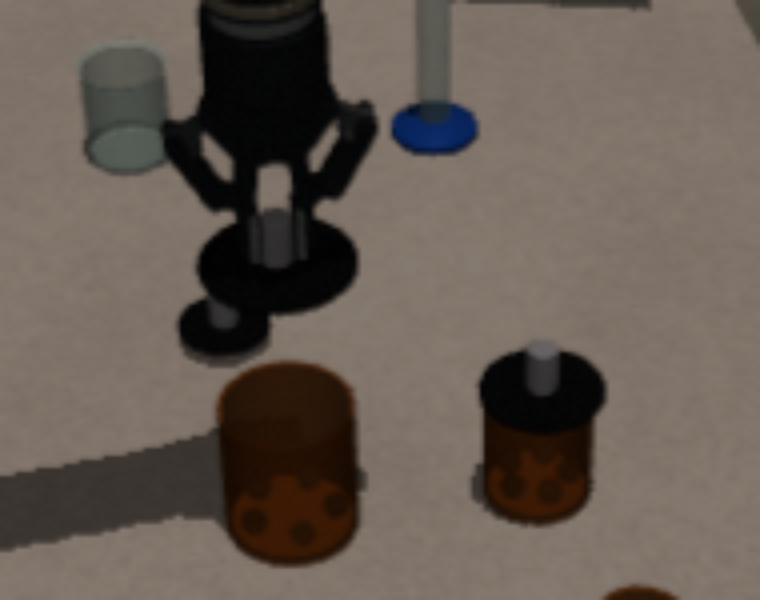

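The large lid hangs level over the large jar. I'll place it, release, and go to the small lid.

```bash
python3 - <<'E'
from h import *
place('JL',(0,0),.095); 
openup(.29)
x,y=P['LS'][:2]
arm.line_to([x,y,.27],.2,down(x,y)); arm.pause(.1)
im=snapshot('top');S=5
big=cv2.resize(im[185:300,200:330],None,fx=S,fy=S,interpolation=2)
t=np.linspace(0,6.283,60)
for k,r,z in (('JM',.043,.096),('JL',.051,.111)):
    X=P[k]
    c=np.array([proj('top',[X[0]+r*np.cos(a),X[1]+r*np.sin(a),z]) for a in t])
    cv2.polylines(big,[((c-[200,185]+.5)*S).astype(int)],True,(255,255,0),1)
cv2.imwrite('pics/t7.png',big)
cv2.imwrite('pics/s7.png',cv2.resize(snapshot('side')[100:250,230:420],None,fx=4,fy=4))
ps,_=wpic('w7');print(ps[0],arm.read_time(),proj('wrist',P['kS'],ps))
E
```

```text
f0 -0.18416457110871698 [ 0.4668906  -0.01384034  0.20988958] [0.4664946611428686, -0.013838264224973553]
0.0035 0.0036 -0.62
0.002 0.002 -1.37
0.0005 0.0005 -1.19
-0.001 -0.0001 6.32
[0.4477236  0.19745165 0.27002867] 27.2583 [315.70936363 218.71160084]
```

View pics/t7.png

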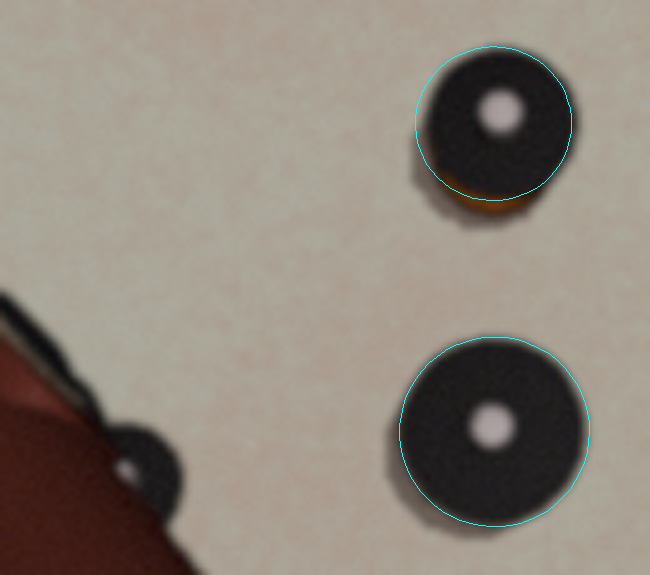

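View pics/s7.png

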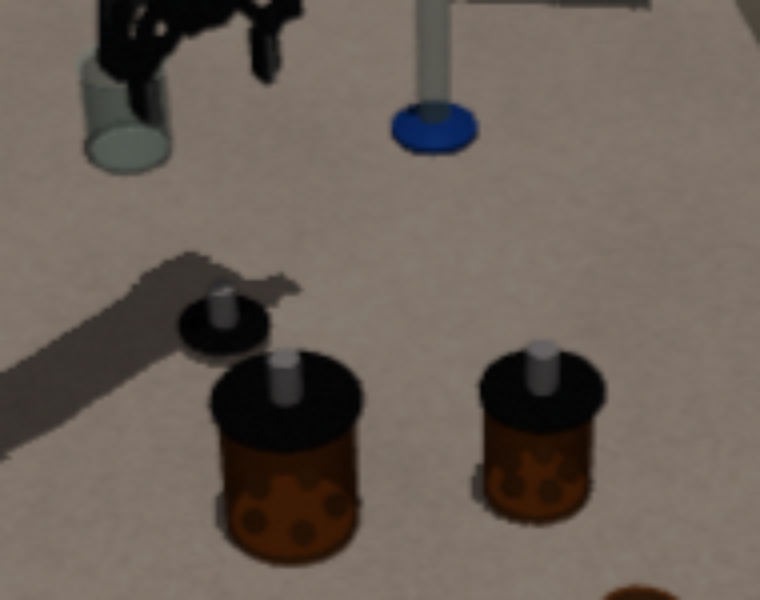

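View pics/w7.png

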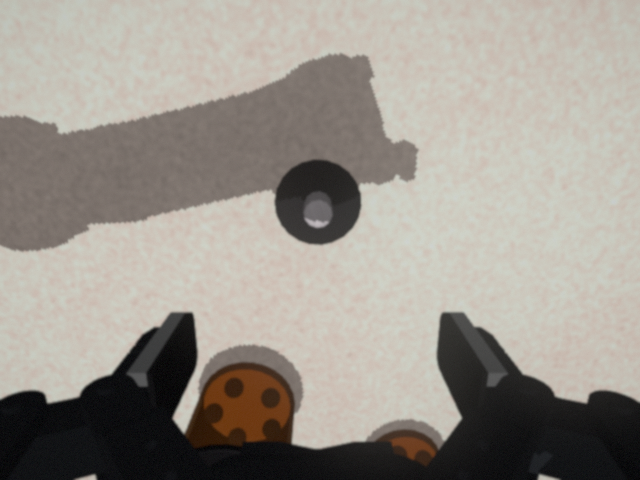

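The large lid lies within about 1 mm of its overlay, and the middle lid about 2–3 mm from its own. Now the small lid (wrist knob near (318,215)).

```bash
python3 - <<'E'
from h import *
x=(P['kS'][0]+P['LS'][0])/2;y=(P['kS'][1]+P['LS'][1])/2
arm.line_to([x,y,.14],.15,down(x,y)); arm.pause(.2)
arm.line_to([x,y,.094],.08); arm.pause(.15)
arm.move_gripper(0.0,50); p=pose()[0]; print(p,arm.read_opening(),arm.read_ft_force())
arm.line_to([x,y,.12],.06); arm.line_to([x,y,.29],.15)
jx,jy=P['JS'][:2]
arm.line_to([jx,jy,.29],.2,down(jx,jy)); arm.pause(.2)
wpic('w8'); cv2.imwrite('pics/s8.png',cv2.resize(snapshot('side')[140:330,250:440],None,fx=3.1,fy=3.1)); print(pose()[0],arm.read_opening(),arm.read_time())
E
```

```text
[0.44719158 0.19863259 0.09417199] 0.2386999514657912 [ 0.06067493 -0.50173677  2.75084399]
[ 0.65273456 -0.22494545  0.29010101] 0.24106064500845972 34.6333
```

View pics/s8.png

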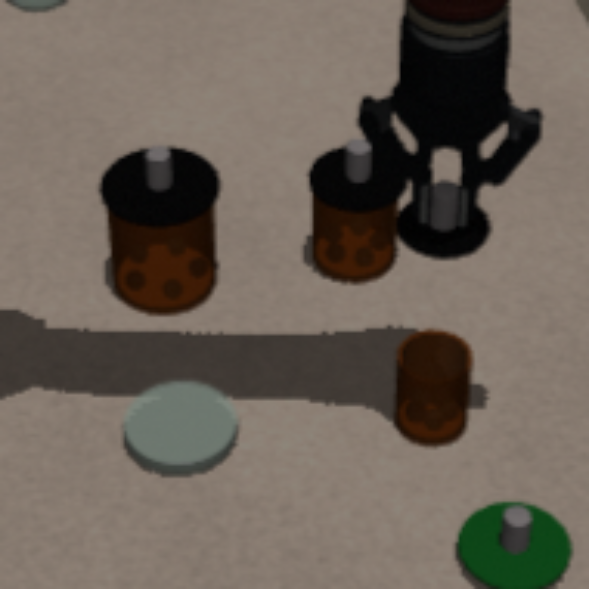

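View pics/w8.png

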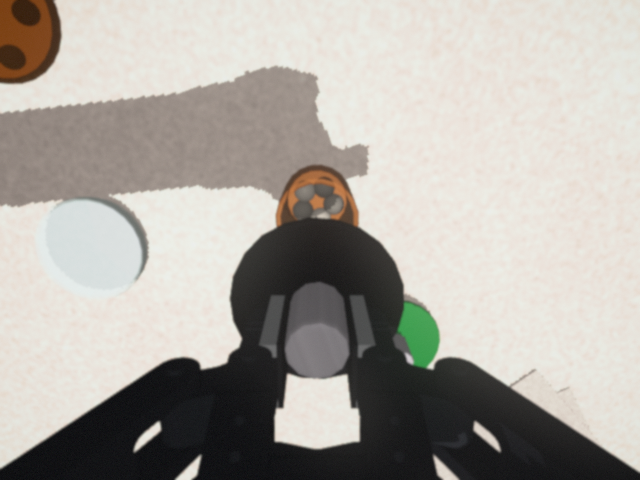

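The small lid hangs level and in line with the small jar (317,190 in the wrist view). I'll place it and retreat.

```bash
python3 - <<'E'
from h import *
place('JS',(0,0),.065); 
openup(.29)
arm.movep([.25,-.6,.3],down(.25,-.6)); arm.pause(.3)
im=snapshot('top');S=4
big=cv2.resize(im[180:310,180:510],None,fx=S,fy=S,interpolation=2)
t=np.linspace(0,6.283,60)
for k,r,z in (('JM',.043,.096),('JL',.051,.111),('JS',.035,.081),('JS',.03,0),('JM',.038,0),('dish',.047,.018)):
    X=P[k]
    c=np.array([proj('top',[X[0]+r*np.cos(a),X[1]+r*np.sin(a),z]) for a in t])
    cv2.polylines(big,[((c-[180,180]+.5)*S).astype(int)],True,(255,255,0),1)
cv2.imwrite('pics/t9.png',big[:,380:1000])
s=snapshot('side');cv2.imwrite('pics/s9.png',cv2.resize(s[70:330,230:440],None,fx=2.3,fy=2.3))
print(pose()[0],arm.read_time())
E
```

```text
f0 0.04313774594089537 [ 0.65313527 -0.2252772   0.18017788] [0.6527488997720241, -0.225160277418418]
0.0035 0.0037 -0.55
0.002 0.002 -0.43
0.0005 0.0004 0.06
-0.001 0.0001 6.24
[ 0.25021423 -0.59989153  0.29996159] 41.75
```

View pics/t9.png

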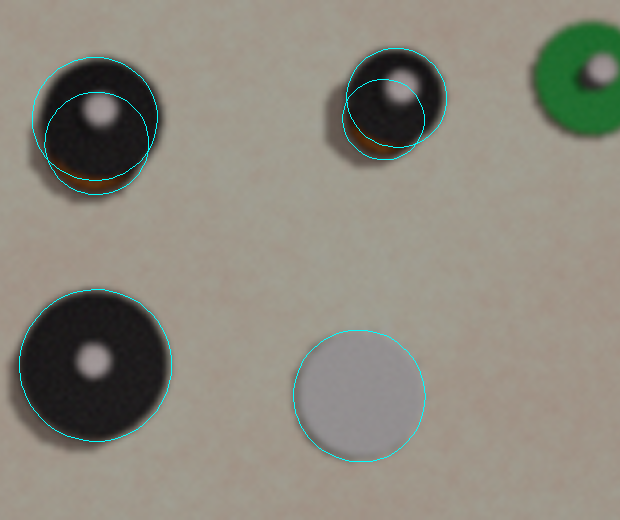

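View pics/s9.png

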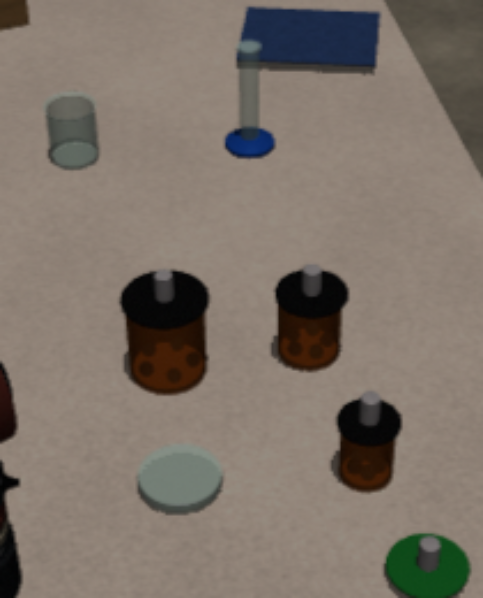

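All three lids lie flat, centred within about 4 mm. The jars and bystanders have not moved, so I'm handing in.

```bash
python3 -c "
from station import arm,ticket
print(ticket.finish_job(),arm.read_time())"
```

```text
the job is handed in; nothing more can be done
the job is handed in; nothing more can be done
```

All three lids are on their jars and the job was handed in at about 42 s. I gripped each lid by its knob, carried it level and lowered it until it touched the rim. Each lid made contact within 0.2 mm of its seated height.

- **Last checks:** the top and side pictures show every lid flat on its own jar. The large and small lids are about 1 mm off centre and the middle lid about 4 mm, against the 11 mm allowed. The jars, dish, beaker and measuring cylinder show no visible movement, and the green lid was left alone. The red lid was not in the last crops; nothing went near it.
- **One disagreement:** the wrist camera placed the knobs about 4 mm away from where the top camera did. I corrected for that on the middle lid, which caused its offset. It turned out to be wrist-camera bias, so I used only the top camera for the other two.

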